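Tip over two cast machine feet, look underneath, and scrap the one without a boss

TASK

Two blue cast machine feet stand upright with their open undersides down. Tip both of them over onto their sides and look into the undersides; then put the one that has no boss inside into the red scrap bin, and leave the sound one lying on its side where it fell.

Things in the scene. Friction and masses are not known exactly. Their poses are not given: they have to be found in the camera images.
- foot_sound: Sound foot: blue cast socket 60 x 60 x 90 mm tall, 0.16 to 0.26 kg, closed top with a round bare-metal pad (38 mm wide, 3 mm high), starts upright. Open underside, walls 5 mm; inside it a bright round boss 24 mm across ends 5 mm short of the rim. Origin: middle of the 60 x 60 x 90 body; +z to the closed top, x and y square to the sides. Grips across its 60 mm width.
- foot_faulty: Faulty foot: same outside, origin and axes, but no boss in its underside, only an empty blue cavity; either foot may stand on the left. A push of 80 mm or a little more square to a face, 70 to 85 mm above the worktop, tips a foot about its far bottom edge without sliding: it then lies with its underside towards the pusher, its middle 30 mm high, about 75 mm farther on.
- scrap_bin: Open red plastic scrap bin, fixed to the worktop at the robot's left, 160 (x) x 190 (y) mm outside, 75 mm high, walls and floor 4 mm. Origin at the centre of its underside, z up, x and y square to its walls. The worktop beyond each foot, away from the robot, is free for tipping.
Mind the look-alikes: they are no part of the job. Leave any turquoise look-alike of the foot_faulty alone.

How it is judged:
By the outcome, as a careful person would: the job done as asked, in the order asked, and still so for the second after the job is handed in, with the robot touching nothing.
It also fails if it takes over 58 s, if anything falls off the work surface, if the arm or the gripper's body presses on something with over 40 N, if the wrist force passes 120 N, or if a joint passes its speed limit or range.

ROBOT

A 6-joint arm with a two-finger parallel gripper is mounted at the origin on the work surface; the furniture and walls round the work are solid. World frame = base frame: x ahead of the robot, y to its left, z up, the work surface at z = 0. Lengths are in mm, angles in rad, forces in N, time in s.
With the tool pointing down it reaches from about 300 to 775 mm from the base axis. Payload 14.6 kg.
Tool frame: the origin (TCP) lies midway between the tips of the shut fingers; the grasp point (between the pads) lies 19 mm behind it; z points along the fingers, y is the line along which they close (so a half turn about z gives the same grasp; the last joint's range is limited). The gripper opens to 94 mm and grips with 3 to 60 N. Pads are 16 mm wide; open, the fingers measure 119 mm over their backs; the gripper's body (75 mm by 177 mm) begins 78 mm behind the grasp point.
Start: joints at [-1.291, 0.3, 1.521, -0, 1.321, -0.067], TCP at [186.932, -517.248, 172.346] pointing down, gripper open.
Joint ranges: [-3.03, 3.03], [-0.79, 2.21], [0.23, 2.52], [-1.04, 4.18], [0, 3.07], [-2.55, 2.55]. Speed limits (rad/s): [2.22, 2.22, 2.57, 3.14, 3.14, 3.14].

INTERFACE

Orientations are given as [roll, pitch, yaw] about the fixed x, y, z axes, in that order (R = Rz(yaw) Ry(pitch) Rx(roll)).
In Python, from cell import manip gives the robot as it stands.
- The arm moves only by the shell command python3 -m creep 'ROWS' [OPENING] [FORCE]. ROWS is text: rows parted by semicolons, each of 6 numbers parted by spaces: the shift along the tool's x, y, z normalised to -1 to 1, where 1 is 4 cm, then the turn, a rotation vector about the tool's x, y, z normalised to -1 to 1, where 1 is pi rad. In form: dx dy dz ax ay az; .... A call has 1 to 20 rows; each row shifts and turns the commanded pose from where the row before left it, along the tool's axes as they then stand; what a row does not reach is not made up. A row lasts 1/8 s, in which the tool goes at most 62.5 mm and 10.7 degrees, less where a joint would pass 70% of its speed; a pose out of reach is approached as far as the arm can. A call with a number of a shift or a turn outside -1 to 1 is refused whole. A call with a gripper value outside its range is refused whole. OPENING is the closure, from 0 (fully open) to 1 (shut), set as the call begins (- or left out, the last holds). The fingers move at their own pace and stop on an object; FORCE is the grip in N (left out, the last holds). Time passes only in rows, so rows that do not move let the fingers close. It gives the time, the measured TCP pose, the force, the opening and the grip force at its end, in the units of the state.
- manip.read_state(): the state, without advancing time (a new reading comes with each control period).
- manip.camera(name): name is "scene" or "top" or "wrist"; returns a dict with "color" (384x512x3 uint8, red, green, blue), "range_z" (384x512 float32, mm along the optical axis (not along the pixel's ray), 0 where there is no reading), "camera_matrix" (3x3 intrinsics, pixels), "T" (4x4, takes a point from camera to world coordinates). Camera axes: x right, y down, z forward; pixel columns grow to the right and rows downward; lengths in mm; the calibration is good to about 2 mm. A picture is of the moment at which its call begins.
- manip.sign_off(): hands the job in; it is judged then, once.
The state is a dict: "clock": time; "joints": joint angles; "qd": joint speeds; "effort": joint torques, N m; "eef_pos": TCP position; "eef_rot": TCP orientation; "wrist_force": force on the tool from outside, world axes, zero at the start; "moment": the same for the moment, N m; "finger_gap": finger opening in mm; "finger_force": force on a finger pad.
Only numpy, scipy, OpenCV 4.12 (cv2) and the standard library are available. Lean on these libraries where they do the work, as an engineer would, in place of code of your own. Each camera call takes 0.05 s, during which the arm holds its last target. There are 200 camera calls.

## Working session

There is one attempt and no reset: what is moved stays moved. The work goes in short steps, Python scripts to look and compute and a shell command to move; the robot and the scene stay as the last step left them, time stands still between calls to the robot, and variables do not carry over. Pictures are saved under pics/ and viewed, at most 10 in all, crops included, and the job is handed in when it is done.

```bash
mkdir -p pics; ls; python3 - <<'E'
from cell import manip
import cv2,numpy as np
s=manip.read_state();print(s)
ims=[]
for n in("scene","top"):
    c=manip.camera(n);np.savez("c_"+n,**c);ims.append(c["color"][:,:,::-1]);print(n,c["camera_matrix"].tolist(),c["T"].round(3).tolist())
cv2.imwrite("pics/a.png",cv2.resize(np.vstack(ims),(400,600)) if 0 else np.hstack([cv2.resize(i,(400,300)) for i in ims]))
E
```

```text
pics
{'clock': 0.0, 'joints': array([-1.29061168e+00,  3.00492229e-01,  1.52159846e+00,  8.24302417e-06,
        1.32067186e+00, -6.65816440e-02]), 'qd': array([ 0.00113864, -0.00174088,  0.00082042,  0.00078208,  0.00028041,
       -0.00134216]), 'effort': array([-1.10836361e-03, -5.31810236e+01, -3.52740812e+01,  7.08270329e-02,
        2.43495737e-02, -9.55457358e-05]), 'eef_pos': array([ 186.84750603, -516.96830345,  171.76740379]), 'eef_rot': array([-3.14042588e+00, -8.58024250e-05,  3.46764198e-01]), 'wrist_force': array([ 0.13339704,  0.01069675, -0.17335174]), 'moment': array([0.00483085, 0.03059775, 0.01099856]), 'finger_force': 0.0, 'finger_gap': 93.86486714763899}
scene [[349.61276060495476, 0.0, 253.6298350011245], [0.0, 349.61276060495476, 189.86270341318792], [0.0, 0.0, 1.0]] [[-0.868, -0.385, 0.313, 234.928], [-0.495, 0.65, -0.576, 529.626], [0.019, -0.655, -0.755, 710.843], [0.0, 0.0, 0.0, 1.0]]
top [[438.06263577576055, 0.0, 255.3761995081029], [0.0, 438.06263577576055, 192.5341096538668], [0.0, 0.0, 1.0]] [[0.0, -0.986, 0.167, 312.417], [-1.0, 0.003, 0.021, 24.634], [-0.022, -0.167, -0.986, 1150.755], [0.0, 0.0, 0.0, 1.0]]
```

View pics/a.png

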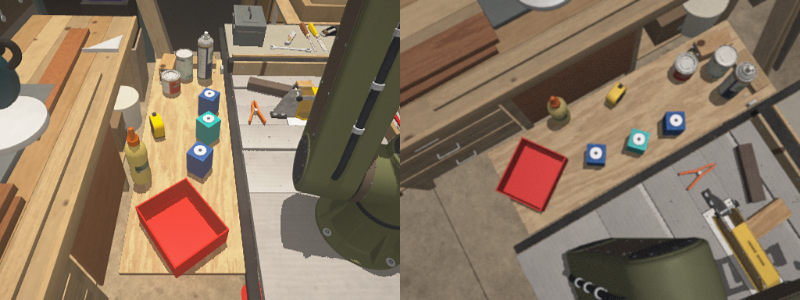

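```bash
cat > h.py <<'E'
import cv2,numpy as np
def pts(c):
    K=c["camera_matrix"];z=c["range_z"];v,u=np.mgrid[:384,:512]
    P=np.stack([(u-K[0,2])/K[0,0]*z,(v-K[1,2])/K[1,1]*z,z],-1)
    return P@c["T"][:3,:3].T+c["T"][:3,3]
def blobs(c,lo,hi,zmin=-1e9,zmax=1e9,amin=60):
    h=cv2.cvtColor(c["color"],cv2.COLOR_RGB2HSV);P=pts(c)
    m=cv2.inRange(h,lo,hi)*((P[...,2]>zmin)&(P[...,2]<zmax)&(c["range_z"]>0))
    n,l,st,ce=cv2.connectedComponentsWithStats(m.astype(np.uint8))
    for i in range(1,n):
        if st[i,4]>amin:
            q=P[l==i].astype(np.float32);r=cv2.minAreaRect(q[:,:2])
            print("px",ce[i].round(),"n",st[i,4],"hsv",np.median(h[l==i],0),"med",np.median(q,0).round(1),"min",np.percentile(q,2,0).round(),"max",np.percentile(q,98,0).round(),"rect",np.round(r[0],1),np.round(r[1],1),round(r[2],1))
E
python3 - <<'E'
from h import *
for n in("top","scene"):
    c=np.load(f"c_{n}.npz");print(n)
    blobs(c,(80,80,40),(130,255,255))
    print("red");blobs(c,(0,120,60),(8,255,255))
    print("upper");blobs(c,(80,80,40),(130,255,255),84,96)
E
```

```text
topTraceback (most recent call last):
  File "<stdin>", line 4, in <module>
  File "h.py", line 12, in blobs
    q=P[l==i].astype(np.float32);r=cv2.minAreaRect(q[:,:2])
                                   ~~~~~~~~~~~~~~~^^^^^^^^^
cv2.error: OpenCV(4.12.0) /io/opencv/modules/imgproc/src/convhull.cpp:143: error: (-215:Assertion failed) total >= 0 && (depth == CV_32F || depth == CV_32S) in function 'convexHull'
```

The scene view (left half) shows two blue feet at about (208,100) and (200,160), with the turquoise look-alike between them at (207,126). In the top view (right half) the feet are at (596,155) and (674,123), the turquoise one is at (638,141), and the red bin is at (532,175).

```bash
sed -i 's/minAreaRect(q\[:,:2\])/minAreaRect(np.ascontiguousarray(q[:,:2]))/' h.py
python3 - <<'E'
from h import *
for n in("top","scene"):
    c=np.load(f"c_{n}.npz");print(n)
    blobs(c,(80,80,40),(130,255,255))
    print("red");blobs(c,(0,120,60),(8,255,255),-20,100,300)
    print("upper");blobs(c,(80,80,40),(130,255,255),84,98)
    print("other");blobs(c,(10,150,100),(35,255,255),20,200,60)
E
```

```text
top
px [349. 159.] n 541 hsv [109. 148. 142.] med [ 572.2 -182.8   86.8] min [ 559. -221.   14.] max [ 617. -164.   93.] rect [ 588.4 -193. ] [59.6 58.9] 0.4
px [304. 182.] n 459 hsv [ 89. 137. 174.] med [513.1 -69.8  88.6] min [ 494. -105.   18.] max [559. -43.  93.] rect [528.  -74.5] [59.6 59.2] 73.6
px [250. 199.] n 406 hsv [109. 150. 144.] med [471.3  60.7  88.3] min [454.  31.  31.] max [512.  90.  93.] rect [484.1  63.5] [65.6 59. ] 87.0
red
px [169. 224.] n 5003 hsv [  1. 177. 207.] med [423.8 276.5   3.9] min [322. 174.  -2.] max [526. 365.  75.] rect [427.5 278.2] [186.7 206.2] 65.5
upper
px [352. 155.] n 322 hsv [109. 151. 147.] med [ 583.5 -188.9   89.2] min [ 560. -221.   85.] max [ 618. -165.   93.] rect [ 588.9 -193. ] [59.5 58.6] 1.4
px [305. 179.] n 346 hsv [ 89. 137. 176.] med [523.4 -72.9  89.4] min [ 496. -107.   86.] max [559. -43.  93.] rect [528.1 -75.1] [58.6 58.6] 73.2
px [250. 197.] n 336 hsv [109. 150. 146.] med [479.   58.3  88.8] min [455.  31.  85.] max [512.  90.  93.] rect [484.1  60.1] [58.8 58.8] 87.0
other
px [275. 120.] n 310 hsv [ 22. 159. 217.] m
[... 1248 characters left out ...]
min [  381. -1109.    20.] max [  445. -1024.    34.] rect [  410.7 -1066.5] [ 23.6 114.7] 34.0
px [388. 138.] n 156 hsv [ 19. 155. 138.] med [ 269.7 -321.9   72.8] min [ 248. -336.   23.] max [ 287. -307.  101.] rect [ 268.4 -323.4] [50.   8.3] 35.0
px [322. 142.] n 64 hsv [ 13.  189.  248.5] med [ 436.5 -267.1   22. ] min [ 425. -317.   20.] max [ 457. -213.   25.] rect [ 438.7 -266.4] [ 10.6 111.4] 17.0
px [201. 160.] n 366 hsv [ 24.  220.5 233.5] med [677.2   7.7  62.2] min [658. -26.  22.] max [716.  28.  68.] rect [691.8  -2.2] [36.9 66. ] 54.3
px [170. 179.] n 229 hsv [ 12. 198. 151.] med [615.9 187.8 181.3] min [608. 171. 161.] max [632. 196. 198.] rect [620.  184.1] [31.3 23.3] 47.1
```

```bash
python3 - <<'E'
from h import *
from cell import manip
from scipy.spatial.transform import Rotation as R
c=np.load("c_top.npz");P=pts(c)
m=((P[...,2]>15)&(P[...,0]>330)&(P[...,0]<850)&(abs(P[...,1])<450)&(c["range_z"]>0)).astype(np.uint8)
n,l,st,ce=cv2.connectedComponentsWithStats(m)
for i in range(1,n):
    if st[i,4]>60:
        q=P[l==i];print(ce[i].round(),st[i,4],np.percentile(q,2,0).round(),np.percentile(q,98,0).round())
# bench edge beyond feet
for y in(60,-192):
    b=(abs(P[...,1]-y)<4)&(P[...,0]>480); q=P[b];q=q[np.argsort(q[:,0])];print(y,[(int(a),int(z)) for a,_,z in q[::6]])
w=manip.camera("wrist");s=manip.read_state()
T=np.eye(4);T[:3,:3]=R.from_euler("xyz",s["eef_rot"]).as_matrix();T[:3,3]=s["eef_pos"]
print((np.linalg.inv(T)@w["T"]).round(2),w["camera_matrix"])
E
```

```text
[407.  86.] 3888 [ 686. -435.   19.] [ 845. -207.  189.]
[276. 120.] 483 [660. -37.  20.] [722.  23.  71.]
[203. 141.] 785 [595. 151.  23.] [641. 205. 214.]
[350. 157.] 809 [ 559. -223.   23.] [ 617. -164.   95.]
[305. 180.] 704 [ 494. -105.   24.] [559. -43.  94.]
[164. 217.] 1289 [334. 161.  17.] [534. 371.  77.]
[445. 216.] 1095 [ 339. -449.   17.] [ 519. -408.   42.]
[251. 198.] 680 [454.  31.  31.] [514.  88.  95.]
[382. 222.] 327 [ 378. -328.   16.] [ 458. -218.   26.]
[399. 253.] 245 [ 331. -319.   15.] [ 373. -290.  116.]
60 [(480, 95), (485, 94), (491, 91), (495, 93), (500, 93), (506, 90), (511, 90), (533, 0), (538, 0), (544, 0), (549, 1), (555, 2), (560, 0), (566, -1), (572, 0), (577, -2), (582, 0), (589, -2), (596, 1), (602, 0), (609, 3), (616, -2), (625, -2), (630, -1), (638, 1), (645, -5), (652, 1), (659, -2), (664, 0), (669, 0), (676, -2), (684, -2), (691, 3), (697, 0), (705, -3), (712, 0), (906, -54), (908, -78), (910, -18), (910, -76), (911, -58), (912, -48), (915, -12), (922, -13), (925, -7), (935, -15), (942, -15), (946, -18), (953, -13), (961, -16), (965, -18), (97
[... 1055 characters left out ...]
), (798, -2), (804, 2), (810, -3), (816, -3), (824, -1), (830, -1), (837, 2), (840, 0), (847, 5), (854, 3), (861, -4), (1053, -75), (1054, -45), (1055, -58), (1056, -49), (1057, -56), (1060, -10), (1067, -15), (1072, -14), (1185, -870), (1192, -689), (1205, -868), (1217, -690), (1226, -681), (1234, -862), (1240, -681), (1259, -679), (1272, -677), (1287, -678), (1300, -676), (1316, -611), (1321, -670), (1327, -630), (1334, -667)]
[[   0.     -0.96   -0.29   82.86]
 [   1.     -0.      0.     -0.22]
 [  -0.     -0.29    0.96 -211.96]
 [   0.      0.      0.      1.  ]] [[320.52428259   0.         260.83969869]
 [  0.         320.52428259 189.6310167 ]
 [  0.           0.           1.        ]]
```

```bash
python3 - <<'E'
from h import *
for n in("top","scene"):
    c=np.load(f"c_{n}.npz");P=pts(c)[c["range_z"]>0]
    for z0,z1 in((15,62),(62,140),(140,165),(165,260)):
        q=P[(P[:,2]>z0)&(P[:,2]<z1)&(P[:,0]>640)&(P[:,0]<800)&(P[:,1]<-190)&(P[:,1]>-330)]
        if len(q): print(n,z0,z1,len(q),"minx",np.percentile(q[:,0],1),"maxy",np.percentile(q[:,1],99),"near708",np.sort(np.hypot(np.maximum(q[:,0]-708,0),np.maximum(-222-q[:,1],0)))[:3].round(), "front y", q[q[:,0]<700][:,1].min() if (q[:,0]<700).any() else None)
E
```

```text
top 15 62 265 minx 750.5044234521766 maxy -201.90758359917112 near708 [43. 44. 44.] front y None
top 62 140 559 minx 751.5163131045706 maxy -202.3982747458999 near708 [44. 45. 46.] front y None
scene 15 62 332 minx 750.2723992814753 maxy -199.68754171242952 near708 [43. 43. 43.] front y None
scene 62 140 340 minx 750.5558150863118 maxy -201.5673723743309 near708 [44. 44. 44.] front y None
```

```bash
python3 -m creep '0 0 0 0 0 -0.0555;0 0 0 0 0 -0.0555;0 0 0 0 0 -0.0555;0 0 0 0 0 -0.0555;0 0 0 0 0 -0.0555;0 0 0 0 0 -0.0555;0 0 0 0 0 -0.0555;0 0 0 0 0 -0.0555;0 0 0 0 0 -0.0555;0 0 0 0 0 -0.0555;0 0 0 0 0 -0.0555;0 0 0 0 0 -0.0555;0 0 0 0 0 -0.0555;0 0 0 0 0 -0.0555;0 0 0 0 0 -0.0555;0 0 0 0 0 -0.0555' 1
```

```text
clock: 2.15
eef_pos: [249.3, -488.7, 166.8]
eef_rot: [-3.097, -0.069, 3.024]
wrist_force: [0.2, 0.0, 0.0]
finger_gap: 0.2
finger_force: 0.0
```

```bash
python3 -m creep '0 0 0 0 0 0;0 0 0 0 0 0'; python3 -c "
from cell import manip
print(manip.read_state()['joints'].round(3))"
```

```text
clock: 2.4
eef_pos: [249.0, -488.7, 166.9]
eef_rot: [-3.098, -0.068, 3.023]
wrist_force: [0.3, -0.1, 0.4]
finger_gap: 0.8
finger_force: 0.0
[-1.122  0.304  1.531 -0.083  1.307 -2.554]
```

```bash
python3 -m creep '-0.8 0.95 0 0 0 0;-0.8 0.95 0 0 0 0;-0.8 0.95 0 0 0 0;-0.8 0.95 0 0 0 0;-0.8 0.95 0 0 0 0;-0.8 0.95 0 0 0 0;-0.8 0.95 0 0 0 0;0 0 0 0 0 0;0 0 0 0 0 0'
```

```text
clock: 3.52
eef_pos: [501.0, -252.0, 140.2]
eef_rot: [-3.098, -0.068, 3.022]
wrist_force: [-0.0, 0.5, 0.4]
finger_gap: 0.4
finger_force: 0.0
```

```bash
cat >> h.py <<'E'
from scipy.spatial.transform import Rotation as Ro
def todo(pos,rpy):
    from cell import manip
    s=manip.read_state();A=Ro.from_euler("xyz",s["eef_rot"]);B=Ro.from_euler("xyz",rpy)
    print("at",s["eef_pos"].round(1),s["eef_rot"].round(3),"j",s["joints"].round(2))
    print("turn units",((A.inv()*B).as_rotvec()/np.pi).round(4))
    d=np.array(pos)-s["eef_pos"]
    print("shift units now",(A.inv().apply(d)/40).round(3),"after turn",(B.inv().apply(d)/40).round(3))
E
python3 -c "
from h import *
todo((530,-192.5,73),(np.pi,0,np.pi))"
```

```text
at [ 501.  -252.   140.2] [-3.098 -0.068  3.022] j [-0.5   0.39  1.49 -0.07  1.32 -1.93]
turn units [-0.0127 -0.0224 -0.0375]
shift units now [-0.656  1.634  1.569] after turn [-0.726  1.488  1.68 ]
```

```bash
python3 -m creep '0 0 0 -0.0127 -0.0224 -0.0375;-0.2 0.75 0 0 0 0;0 0.74 0.5 0 0 0;0 0 0.6 0 0 0;0 0 0.58 0 0 0;0 0 0 0 0 0;0 0 0 0 0 0'; python3 -c "
from h import *
todo((530,-192.5,73),(np.pi,0,np.pi))"
```

```text
clock: 4.4
eef_pos: [509.6, -192.4, 74.1]
eef_rot: [-3.141, 0.001, -3.142]
wrist_force: [-0.2, -0.4, 0.4]
finger_gap: 0.4
finger_force: 0.0
at [ 509.6 -192.4   74.1] [-3.141e+00  1.000e-03 -3.142e+00] j [-0.43  0.39  1.64  0.    1.11 -2.  ]
turn units [-0.0001  0.0005  0.    ]
shift units now [-0.509 -0.003  0.029] after turn [-0.509 -0.003  0.029]
```

```bash
python3 -m creep '-0.4 0 0 0 0 0;-0.4 0 0 0 0 0;-0.2 0 0 0 0 0;-0.2 0 0 0 0 0;-0.2 0 0 0 0 0;-0.2 0 0 0 0 0;-0.2 0 0 0 0 0;-0.2 0 0 0 0 0;-0.2 0 0 0 0 0;-0.2 0 0 0 0 0;-0.2 0 0 0 0 0;-0.2 0 0 0 0 0;-0.2 0 0 0 0 0;-0.2 0 0 0 0 0;0 0 0 0 0 0;0 0 0 0 0 0'; python3 - <<'E'
from h import *
from cell import manip
c=manip.camera("top")
blobs(c,(100,80,40),(125,255,255))
E
```

```text
clock: 6.4
eef_pos: [637.5, -191.1, 73.0]
eef_rot: [3.141, 0.0, -3.14]
wrist_force: [-0.1, 0.5, -1.1]
finger_gap: 0.6
finger_force: 0.0
px [250. 199.] n 411 hsv [109. 149. 164.] med [471.4  60.6  88.4] min [454.  31.  28.] max [512.  90.  92.] rect [484.4  63.7] [66.2 59.2] 86.8
```

```bash
python3 -m creep '0.8 0 0 0 0 0;0.9 0 0 0 0 0;0.9 0 0 0 0 0;0.9 0 0 0 0 0;0.8 0 0 0 0 0;0 0 0 0 0 0;0 0 0 0 0 0'; python3 - <<'E'
from h import *
from cell import manip
ims=[]
for n in("wrist","scene","top"):
    c=manip.camera(n);print(n);np.savez("d_"+n,**c)
    blobs(c,(100,80,40),(125,255,255))
    ims.append(c["color"][:,:,::-1])
s=ims[1][70:230,190:340]
cv2.imwrite("pics/b.png",np.hstack([ims[0],cv2.resize(s,(288,384))]))
E
```

```text
clock: 7.32
eef_pos: [466.2, -191.6, 73.4]
eef_rot: [-3.141, 0.001, -3.14]
wrist_force: [0.7, 0.0, -0.4]
finger_gap: 0.5
finger_force: 0.0
wrist
px [503. 215.] n 1049 hsv [108. 165.  65.] med [488.3  28.1  11.5] min [454.  26.   2.] max [509.  31.  28.] rect [480.8  28.8] [ 6.1 59. ] 83.1
scene
px [268. 122.] n 165 hsv [109. 138. 185.] med [ 576.5 -181.8   89.7] min [ 559. -219.   76.] max [ 616. -164.   92.] rect [ 587.4 -192. ] [58.1 58. ] 1.4
px [256. 194.] n 326 hsv [109. 134. 186.] med [477.1  68.3  89.8] min [454.  32.  86.] max [511.  91.  92.] rect [483.6  60.4] [60.5 59. ] 86.0
top
px [346. 157.] n 418 hsv [109.  148.  149.5] med [ 579.9 -173.4   87. ] min [ 558. -219.   19.] max [ 618. -164.   93.] rect [ 550.4 -178.5] [ 57.7 149.1] 76.4
px [250. 199.] n 408 hsv [109. 150. 158.] med [471.5  60.6  88.6] min [454.  31.  28.] max [512.  90.  93.] rect [484.1  63.7] [66.  58.7] 86.5
```

View pics/b.png

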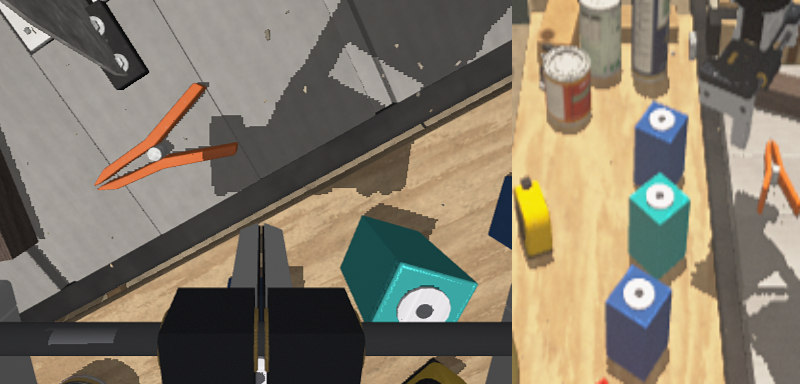

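The wrist view shows the fingers around (262,260), mostly hiding the foot behind them. The scene crop shows the right foot still upright at (660,140), so the push did not tip it. I'll compare where the fingers really are with the reported TCP.

```bash
python3 - <<'E'
from h import *
for n in("wrist","scene"):
    c=np.load(f"d_{n}.npz");P=pts(c);m=(P[...,2]>20)&(P[...,2]<160)&(c["range_z"]>0)&(abs(P[...,0]-466)<60)&(abs(P[...,1]+191)<60)
    q=P[m]
    for z in range(30,160,15):
        k=q[(q[:,2]>=z)&(q[:,2]<z+15)]
        if len(k): print(n,z,len(k),k.min(0).round(),k.max(0).round())
c=np.load("d_top.npz");blobs(c,(100,80,40),(125,255,255),84,98)
w=np.load("d_wrist.npz");print(w["T"].round(2))
P=pts(w);print(P[262,240],P[250,262],P[275,275],P[285,240])
E
```

```text
wrist 105 305 [ 454. -205.  106.] [ 457. -180.  120.]
wrist 120 549 [ 454. -205.  120.] [ 457. -180.  135.]
wrist 135 733 [ 454. -205.  135.] [ 457. -180.  150.]
wrist 150 653 [ 454. -205.  150.] [ 473. -180.  160.]
scene 105 19 [ 456. -204.  109.] [ 473. -177.  120.]
scene 120 43 [ 456. -200.  121.] [ 475. -176.  135.]
scene 135 37 [ 456. -203.  136.] [ 474. -176.  150.]
scene 150 4 [ 456. -204.  151.] [ 462. -176.  157.]
px [349. 153.] n 244 hsv [109. 151. 161.] med [ 598.8 -178.4   88.8] min [ 559. -220.   85.] max [ 618. -165.   93.] rect [ 588.1 -192.8] [59.6 57.1] 0.8
px [250. 197.] n 336 hsv [109. 151. 160.] med [479.1  58.3  89.1] min [455.  31.  85.] max [512.  90.  93.] rect [483.9  60.1] [58.8 58.7] 86.3
[[-0.0000e+00  9.6000e-01  2.9000e-01  3.7930e+02]
 [ 1.0000e+00  0.0000e+00 -0.0000e+00 -1.9207e+02]
 [-0.0000e+00  2.9000e-01 -9.6000e-01  2.8532e+02]
 [ 0.0000e+00  0.0000e+00  0.0000e+00  1.0000e+00]]
[ 454.71984203 -201.85932569  152.86185821] [ 455.93683352 -191.62671068  138.67303774] [ 454.97763491 -186.04797887  163.42528515] [ 455.25443772 -200.73488039  170.58010819]
```

Both views put the closed fingertips at z ≈ 107, about 33 mm above the reported TCP of 73, so the first push passed over the foot. I'll go 33 mm lower and push again.

```bash
python3 -m creep '0 0 0.4 0 0 0;0 0 0.42 0 0 0;-0.6 0 0 0 0 0;-0.6 0 0 0 0 0;-0.5 0 0 0 0 0;-0.2 0 0 0 0 0;-0.2 0 0 0 0 0;-0.2 0 0 0 0 0;-0.2 0 0 0 0 0;-0.2 0 0 0 0 0;-0.2 0 0 0 0 0;-0.2 0 0 0 0 0;-0.2 0 0 0 0 0;-0.2 0 0 0 0 0;-0.2 0 0 0 0 0;-0.2 0 0 0 0 0;-0.2 0 0 0 0 0;0 0 0 0 0 0'; python3 -m creep '0.6 0 0 0 0 0;0.9 0 0 0 0 0;0.9 0 0 0 0 0;0.9 0 0 0 0 0;0.8 0 0 0 0 0;0 0 0 0 0 0;0 0 0 0 0 0'; python3 - <<'E'
from h import *
from cell import manip
ims=[]
for n in("wrist","scene","top"):
    c=manip.camera(n);print(n);np.savez("e_"+n,**c)
    blobs(c,(100,80,40),(125,255,255))
    ims.append(c["color"][:,:,::-1])
s=ims[1][70:230,190:340]
cv2.imwrite("pics/c.png",np.hstack([ims[0],cv2.resize(s,(288,384))]))
E
```

```text
clock: 9.72
eef_pos: [630.0, -191.1, 40.1]
eef_rot: [3.141, 0.0, -3.14]
wrist_force: [-0.3, -0.4, 0.1]
finger_gap: 0.8
finger_force: 0.0
clock: 10.6
eef_pos: [466.3, -191.6, 40.6]
eef_rot: [-3.141, 0.001, -3.14]
wrist_force: [-0.7, -0.3, 0.7]
finger_gap: 0.4
finger_force: 0.0
wrist
px [261. 365.] n 111 hsv [108. 167.  76.] med [ 632.9 -192.     4.8] min [ 622. -196.    4.] max [ 642. -188.    6.] rect [ 633.1 -193.2] [22.4  8.6] 6.2
scene
px [244. 121.] n 371 hsv [109. 135. 192.] med [ 665.6 -187.7   60.1] min [ 625. -218.   57.] max [ 709. -164.   63.] rect [ 668.  -190.7] [89.1 58.3] 2.7
px [256. 194.] n 325 hsv [109. 134. 190.] med [477.6  67.9  89.8] min [454.  32.  86.] max [511.  90.  92.] rect [483.1  60.4] [59.9 59. ] 87.2
top
px [347. 130.] n 893 hsv [108. 151. 160.] med [ 662.4 -190.1   58.7] min [ 624. -220.    3.] max [ 709. -164.   63.] rect [ 667.7 -192.4] [89.1 58.6] 1.3
px [250. 199.] n 407 hsv [109. 149. 158.] med [471.6  60.7  88.5] min [454.  31.  29.] max [512.  90.  93.] rect [484.3  63.6] [66. 59.] 86.4
```

View pics/c.png

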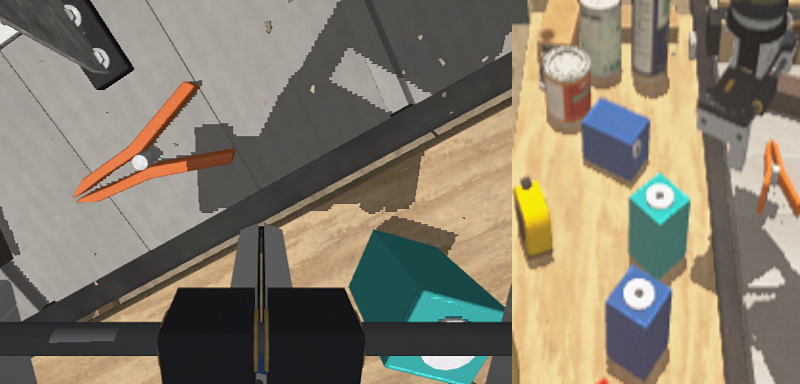

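The right foot now lies on its side, centred at about (667,-192), with its underside towards the robot. In the scene crop a grey disc shows in its underside at (637,148). Next is the left foot.

```bash
python3 -m creep '0 0 -0.9 0 0 0;0 0 -0.9 0 0 0;0.168 0.911 0 0 0 0;0.168 0.911 0 0 0 0;0.168 0.911 0 0 0 0;0.168 0.911 0 0 0 0;0.168 0.911 0 0 0 0;0.168 0.911 0 0 0 0;0.168 0.911 0 0 0 0;0 0 0 0 0 0.016;0 0 0 0 0 0;0 0 0 0 0 0'; python3 -c "
from h import *
todo((419,63.7,40),(np.pi,0,np.pi-.05))"
```

```text
clock: 12.25
eef_pos: [418.4, 63.4, 112.2]
eef_rot: [3.141, 0.0, 3.094]
wrist_force: [-0.0, 0.4, 0.0]
finger_gap: -0.1
finger_force: 0.0
at [418.4  63.4 112.2] [3.141 0.    3.094] j [ 0.06  0.08  1.93  0.    1.13 -1.46]
turn units [0.     0.     0.0006]
shift units now [-0.016  0.007  1.804] after turn [-0.016  0.007  1.804]
```

```bash
python3 -m creep '0 0 0.9 0 0 0;0 0 0.9 0 0 0;0 0 0 0 0 0;-0.2 0 0 0 0 0;-0.2 0 0 0 0 0;-0.2 0 0 0 0 0;-0.2 0 0 0 0 0;-0.2 0 0 0 0 0;-0.2 0 0 0 0 0;-0.2 0 0 0 0 0;-0.2 0 0 0 0 0;-0.2 0 0 0 0 0;-0.2 0 0 0 0 0;-0.2 0 0 0 0 0;-0.2 0 0 0 0 0;-0.2 0 0 0 0 0;-0.2 0 0 0 0 0;0 0 0 0 0 0'; python3 -m creep '0.6 0 0 0 0 0;0.9 0 0 0 0 0;0.9 0 0 0 0 0;0.4 0 -0.9 0 0 0;0 0 -0.9 0 0 0;0 0 0 0 0 0;0 0 0 0 0 0'; python3 - <<'E'
from h import *
from cell import manip
ims=[]
for n in("wrist","scene","top"):
    c=manip.camera(n);print(n);np.savez("f_"+n,**c)
    blobs(c,(100,80,40),(125,255,255))
    ims.append(c["color"][:,:,::-1])
s=ims[1][85:215,190:320]
cv2.imwrite("pics/d.png",np.hstack([ims[0][:,100:500],cv2.resize(s,(400,384))]))
E
```

```text
clock: 14.5
eef_pos: [530.4, 58.1, 40.1]
eef_rot: [3.141, 0.0, 3.093]
wrist_force: [0.0, -0.1, -0.7]
finger_gap: 0.5
finger_force: 0.0
clock: 15.38
eef_pos: [417.8, 63.6, 111.6]
eef_rot: [3.141, -0.0, 3.093]
wrist_force: [0.3, -0.9, -0.1]
finger_gap: 0.7
finger_force: 0.0
wrist
px [261. 296.] n 135 hsv [109. 138.  56.] med [417.3  62.8 196.1] min [408.  56.  59.] max [544.  64. 215.] rect [476.8  59.8] [  1.  138.4] 87.0
px [ 67. 368.] n 1152 hsv [108. 165.  53.] med [ 635.5 -166.1   11.9] min [ 622. -221.    3.] max [ 666. -164.   46.] rect [ 648.7 -193. ] [54.7 59. ] 0.9
px [261. 363.] n 94 hsv [108.  167.  149.5] med [595.2  54.1  60. ] min [393.  51.  59.] max [605.  65. 263.] rect [498.7  58.2] [  5.2 214.2] 87.3
scene
px [245. 122.] n 428 hsv [109. 140. 189.] med [ 658.3 -191.1   59.9] min [ 624. -220.    4.] max [ 709. -163.   63.] rect [ 667.7 -190.9] [90.6 60.2] 1.9
px [229. 188.] n 643 hsv [109. 133. 191.] med [559.7  58.3  60.1] min [519.  28.  57.] max [603.  86.  62.] rect [561.7  56.4] [59.7 87.2] 87.5
top
px [347. 130.] n 893 hsv [108. 151. 151.] med [ 662.7 -189.9   58.7] min [ 624. -220.    3.] max [ 709. -164.   63.] rect [ 667.5 -192.3] [89.8 58.5] 0.6
px [253. 166.] n 714 hsv [108.  151.  150.5] med [565.4  54.3  59.1] min [526.  26.  55.] max [605.  83.  64.] rect [530.4  55.4] [154.   59.1] 0.1
```

View pics/d.png

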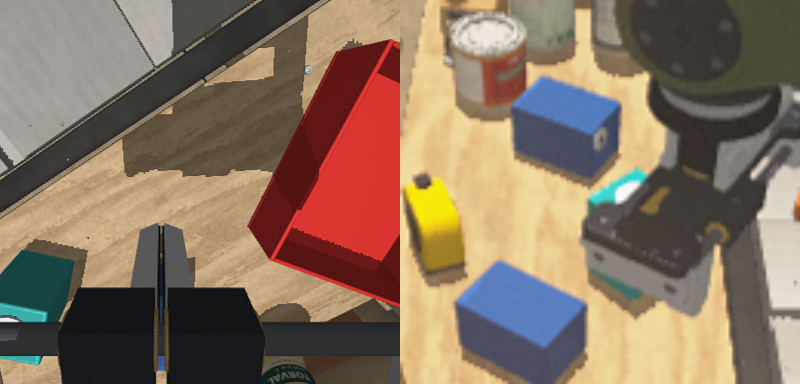

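The wrist view is blocked by the gripper body. In the scene crop the right foot's underside shows a bright disc at (600,138), and the left foot's end at (560,330) looks plain. I'll tilt the tool so the wrist camera can see into both undersides.

```bash
python3 -m creep '0 -0.6 -0.5 0 0 0;-0.3 -0.65 -0.45 0 0 0;0 -0.6 0 0 0 0;0 0 0 0 -0.0556 0;0 0 0 0 -0.0556 0;0 0 0 0 0 0;0 0 0 0 0 0'; python3 - <<'E'
from h import *
from cell import manip
c=manip.camera("wrist");np.savez("g_wrist",**c)
K=c["camera_matrix"]
for p in((622,-192,30),(517,57,30)):
    q=np.linalg.inv(c["T"])@np.r_[p,1];print((K@q[:3]/q[2])[:2].round())
cv2.imwrite("pics/e.png",c["color"][:,:,::-1])
E
```

```text
clock: 16.4
eef_pos: [427.0, -11.0, 150.5]
eef_rot: [3.141, 0.348, 3.093]
wrist_force: [0.0, 0.4, 0.1]
finger_gap: 0.4
finger_force: 0.0
[139. 270.]
[323. 205.]
```

View pics/e.png

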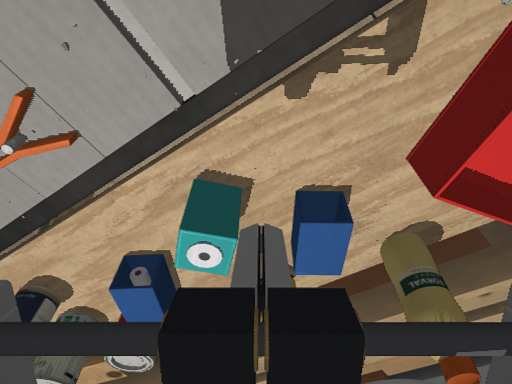

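The wrist view settles it. The right foot's underside at (140,280) has a bright boss, so it is sound and stays there. The left foot's underside at (322,230) is an empty blue cavity, so it is faulty and goes in the bin.

```bash
python3 -m creep '0 0 0 0 0.0556 0;0 0 0 0 0.0556 0;-0.9 0.4 0 0 0 0;-0.9 0.4 0 0 0 0;-0.9 0.4 0 0 0 0;-0.75 0.4 0 0 0 0;0 0 0 0 0 0;0 0 0 0 0 0' 0; python3 - <<'E'
from h import *
from cell import manip
c=manip.camera("wrist");s=manip.read_state();p=s["eef_pos"]
P=pts(c);m=(c["range_z"]>0)&(abs(P[...,0]-p[0])<30)&(abs(P[...,1]-p[1])<75)&(P[...,2]>75)
q=P[m]
for z in range(90,240,10):
    k=q[(q[:,2]>=z)&(q[:,2]<z+10)]
    if len(k): print(z,len(k),k.min(0).round(),k.max(0).round())
for n in("top","scene"): print(n);blobs(manip.camera(n),(100,80,40),(125,255,255),50,66)
todo((562,56,60),(np.pi,0,np.pi-.05))
cv2.imwrite("pics/f.png",c["color"][:,:,::-1])
E
```

```text
clock: 17.45
eef_pos: [567.2, 46.2, 149.6]
eef_rot: [-3.141, -0.002, 3.093]
wrist_force: [-1.3, 0.1, 0.2]
finger_gap: 77.2
finger_force: 0.0
180 271 [553.  -3. 182.] [575.  94. 190.]
190 524 [553.  -4. 190.] [575.  96. 200.]
200 635 [553.  -5. 200.] [575.  96. 210.]
210 728 [553.  -5. 210.] [575.  97. 220.]
220 895 [553.  -5. 220.] [576.  96. 230.]
230 1099 [553.  -5. 230.] [576.  97. 240.]
top
px [348. 128.] n 756 hsv [108. 151. 156.] med [ 666.2 -192.1   59.1] min [ 624. -220.   55.] max [ 709. -164.   63.] rect [ 668.1 -192.4] [90.1 58.6] 0.2
scene
px [251. 122.] n 173 hsv [108. 144. 184.] med [ 641.7 -194.6   60.2] min [ 624. -218.   57.] max [ 672. -165.   63.] rect [ 650.4 -191.7] [54.8 56.6] 1.3
px [221. 184.] n 313 hsv [109. 136. 184.] med [583.2  58.5  60. ] min [561.  28.  57.] max [605.  83.  62.] rect [582.4  55.2] [58.9 45.9] 85.7
at [567.1  46.  150.4] [3.141 0.    3.092] j [ 0.02  0.36  1.49  0.    1.29 -1.51]
turn units [0.     0.     0.0003]
shift units now [0.141 0.243 2.261] after turn [0.141 0.243 2.261]
```

View pics/f.png

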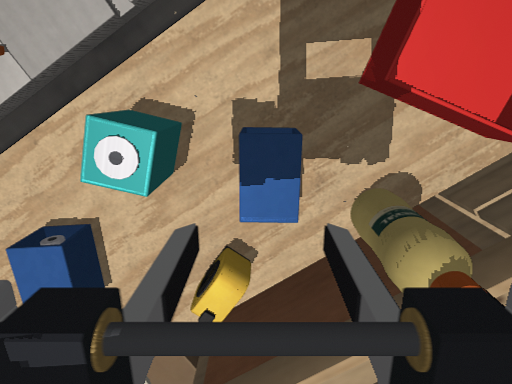

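The left foot is seen at (270,175) between the open fingers, with nothing in the way at the sides. The open fingertips are also about 32 mm above the reported TCP, so I'll descend in stages allowing for that.

```bash
python3 -m creep '0.05 0.24 0 0 0 0;0 0 0.8 0 0 0;0 0 0.8 0 0 0;0 0 0.8 0 0 0;0 0 0.8 0 0 0;0 0 0.3 0 0 0;0 0 0 0 0 0;0 0 0 0 0 0' 0; python3 - <<'E'
from h import *
from cell import manip
c=manip.camera("wrist");p=manip.read_state()["eef_pos"]
P=pts(c);m=(c["range_z"]>0)&(abs(P[...,0]-p[0])<16)&(abs(P[...,1]-p[1])<75)&(P[...,2]>8)&(P[...,2]<55)
q=P[m];q=q[q[:,2]<60]
for s in(-1,1):
    k=q[(q[:,1]-p[1])*s>33]
    if len(k): print(s,len(k),k.min(0).round(),k.max(0).round())
blobs(c,(100,80,40),(125,255,255),50,66)
E
```

```text
clock: 18.6
eef_pos: [566.7, 56.1, 11.6]
eef_rot: [3.141, 0.002, 3.093]
wrist_force: [0.2, 0.3, 0.5]
finger_gap: 93.9
finger_force: 0.0
-1 227 [552.  -3.  44.] [571.   9.  55.]
1 234 [557. 102.  43.] [575. 114.  55.]
px [258. 236.] n 15288 hsv [108. 163.  79.] med [556.3  54.3  59.7] min [518.  26.  58.] max [604.  83.  61.] rect [562.3  54.2] [59.6 91. ] 86.4
```

```bash
python3 -m creep '0.05 -0.03 0.35 0 0 0;0 0 0.32 0 0 0;0 0 0 0 0 0'; python3 -m creep '0 0 0 0 0 0;0 0 0 0 0 0;0 0 0 0 0 0;0 0 0 0 0 0;0 0 0 0 0 0;0 0 0 0 0 0' 1 25
```

```text
clock: 19.02
eef_pos: [563.1, 54.9, -18.0]
eef_rot: [-3.142, -0.002, 3.093]
wrist_force: [-0.5, 0.0, -0.3]
finger_gap: 93.8
finger_force: 0.0
clock: 19.77
eef_pos: [564.0, 54.9, -16.4]
eef_rot: [3.141, 0.0, 3.093]
wrist_force: [-0.7, 0.2, 2.2]
finger_gap: 60.0
finger_force: 24.9
```

```bash
python3 -m creep '0 0 -0.4 0 0 0;0 0 -0.8 0 0 0;0 0 -0.8 0 0 0;0 0 -0.8 0 0 0;0 0 -0.4 0 0 0;0.7 0 0 0 0 0;0.8 0 0 0 0 0;0.8 0 0 0 0 0;0.8 0 0 0 0 0;0.45 0.7 0 0 0 0;0 0.8 0 0 0 0;0 0.8 0 0 0 0;0 0.8 0 0 0 0;0 0.8 0 0 0 0;0 0.8 0 0 0 0;0 0.6 0 0 0 0;0 0 0 0 0 0.058;0 0 0 0 0 0.058;0 0 0 0 0 0;0 0 0 0 0 0'; python3 - <<'E'
from h import *
from cell import manip
c=manip.camera("scene");blobs(c,(0,120,60),(8,255,255),60,85,60)
c=np.load("c_scene.npz");print("before");blobs(c,(0,120,60),(8,255,255),68,80,60)
c=np.load("c_top.npz");blobs(c,(0,120,60),(8,255,255),68,80,60)
todo((422,267,0),(np.pi,0,np.radians(180-24.2)))
E
```

```text
clock: 22.28
eef_pos: [432.3, 273.5, 111.4]
eef_rot: [3.142, -0.0, 2.732]
wrist_force: [-0.8, 0.3, -1.5]
finger_gap: 59.8
finger_force: 24.9
px [241. 298.] n 944 hsv [  3. 190. 162.] med [366.2 304.7  73.1] min [308. 178.  61.] max [535. 374.  76.] rect [421.3 267.5] [160.2 188.9] 65.8
before
px [232. 286.] n 897 hsv [  2. 198. 244.] med [405.7 279.8  73.9] min [309. 164.  68.] max [534. 373.  77.] rect [421.9 267.1] [160.4 190.4] 65.7
px [166. 223.] n 519 hsv [  1. 172. 171.] med [419.8 273.   73.3] min [310. 161.  69.] max [535. 371.  77.] rect [423.  266.3] [161.8 190. ] 65.8
at [432.4 273.5 111.4] [3.142 0.    2.732] j [ 0.49  0.28  1.7  -0.    1.16 -0.67]
turn units [0.    0.    0.004]
shift units now [ 0.173 -0.252  2.785] after turn [ 0.17  -0.254  2.785]
```

```bash
python3 -m creep '0.17 -0.25 0 0 0 0.004;0 0 0.5 0 0 0;0 0 0.6 0 0 0;0 0 0.6 0 0 0;0 0 0.6 0 0 0;0 0 0.4 0 0 0;0 0 0.2 0 0 0;0 0 0 0 0 0;0 0 0 0 0 0'; python3 -m creep '0 0 0 0 0 0;0 0 0 0 0 0;0 0 0 0 0 0' 0.1
```

```text
clock: 23.45
eef_pos: [422.6, 267.4, -3.9]
eef_rot: [3.14, 0.001, 2.716]
wrist_force: [0.1, -0.1, -1.1]
finger_gap: 59.9
finger_force: 24.9
clock: 23.82
eef_pos: [422.3, 267.2, -4.3]
eef_rot: [3.141, 0.0, 2.716]
wrist_force: [0.1, 0.3, 0.2]
finger_gap: 83.7
finger_force: 0.0
```

```bash
python3 -m creep '0 0 -0.4 0 0 0;0 0 -0.7 0 0 0;0 0 -0.8 0 0 0;0 0 -0.8 0 0 0;0 0 -0.8 0 0 0;0 0 -0.8 0 0 0;0 -0.7 0 0 0 0;0 -0.8 0 0 0 0;0 -0.8 0 0 0 0;0 -0.8 0 0 0 0;0 -0.8 0 0 0 0;0 -0.6 0 0 0 0;0 0 0 0 0 0;0 0 0 0 0 0'; python3 - <<'E'
from h import *
from cell import manip
ims=[]
for n in("scene","top"):
    c=manip.camera(n);print(n);blobs(c,(80,80,40),(125,255,255));ims.append(c["color"][:,:,::-1])
cv2.imwrite("pics/g.png",np.hstack([cv2.resize(i,(400,300)) for i in ims]))
E
```

```text
clock: 25.58
eef_pos: [348.2, 103.7, 168.0]
eef_rot: [3.141, 0.001, 2.716]
wrist_force: [-0.0, -0.1, -0.3]
finger_gap: 84.8
finger_force: 0.0
scene
px [244. 121.] n 372 hsv [109. 136. 189.] med [ 665.1 -188.    60.2] min [ 624. -218.   57.] max [ 709. -163.   62.] rect [ 667.7 -190.5] [90.5 58.1] 2.0
px [261. 166.] n 544 hsv [ 83.  91. 112.] med [531.8 -48.3  55.3] min [ 500. -102.    5.] max [559. -38.  92.] rect [469.2  25.8] [ 66.3 313.8] 33.7
px [232. 283.] n 1218 hsv [112. 128. 200.] med [418.6 270.2  63.9] min [377. 233.  61.] max [463. 306.  66.] rect [420.9 268.6] [59.6 88.2] 64.8
top
px [347. 130.] n 892 hsv [109. 151. 147.] med [ 662.3 -189.9   58.5] min [ 624. -220.    3.] max [ 709. -164.   63.] rect [ 667.4 -192.4] [89.6 59. ] 0.9
px [304. 182.] n 459 hsv [ 89. 137. 176.] med [512.8 -70.   88.1] min [ 494. -105.   19.] max [559. -43.  93.] rect [528.3 -74.7] [59.1 59.6] 74.0
px [168. 222.] n 754 hsv [109. 150. 140.] med [423.1 267.9  63. ] min [376. 225.  59.] max [464. 301.  68.] rect [401.8 226.7] [149.4  87.6] 63.8
```

View pics/g.png

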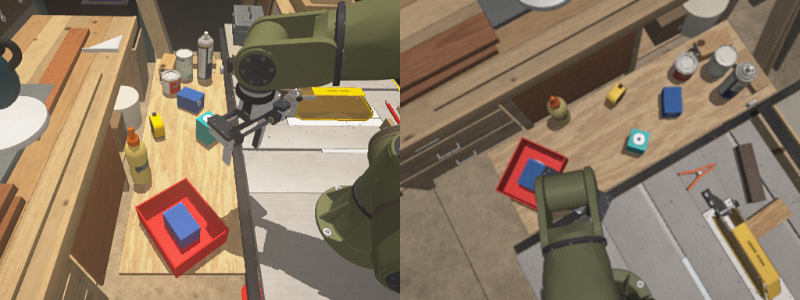

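The faulty foot lies on the bin floor (scene (182,225), top face at z ≈ 64). The sound foot is still on its side at (667,-192), the turquoise one has not moved, and the arm is clear.

```bash
python3 -c "
from cell import manip
print(manip.sign_off())"
```

```text
the job is handed in; nothing more can be done
None
```

The job is handed in: I tipped and looked into both feet, put the one with no boss (the left one) in the red scrap bin, and left the sound one lying where it fell; the first push at the right foot passed over it because the fingertips sit about 32 mm higher than reported, so I repeated it lower.

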